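Open the double-door switch cabinet and draw its flush bolt

TASK

On the test-bench table, free both doors of the dark red switch cabinet: first swing its wide door, the one with the steel bar handle, well open towards you, to about 75 degrees or more. Then push the yellow tab of the flush bolt on the narrow door, which the wide door's grey cover hid, all the way down so that the bolt is drawn, and leave the wide door standing open.

Things in the scene. Friction and masses are not known exactly. Their poses are not given: they have to be found in the camera images.
- active_door (a joint): Wide right-hand (active) door of the dark red cabinet (300 wide, 180 deep, 250 mm high, fixed, facing the robot): rad, 0 shut, grows as it swings towards the robot, counter-clockwise from above, stop 1.9. Starts shut or barely ajar. Upright hinge at its right edge, friction 0.12 N m, stays where left. Door 180 mm wide, 61 to 233 mm above the table. The grey box beside is a bystander.
- active_handle (a point): On the door's handle, an upright steel bar 12 mm thick, free from 194 to 245 mm above the table; point on its centre line at 220 mm, moving with the door. z up, x square to the door face (40 mm along +x), y from hinge to free edge. Hinge line: 40 mm along +x, 112 mm along -y. The door's grey cover over the bolt spans 60 to 105 mm along +y, out as far as the bar, up to 232 mm high.
- flush_bolt (a joint): Flush bolt of the narrow left-hand (passive) door, m: 0 up, bolted into the cabinet's head; grows as its tab is pushed straight down, end stop at 0.022, drawn beyond 0.015. Pushing takes 4 to 5 N; it stays where it is left.
- bolt_tab (a point): Centre of the top of the bolt's yellow tab, which juts 32 mm from the narrow door's face, 24 mm wide, 10 mm thick, 18 mm left of the gap between the doors; point 19 mm before the face, 225 mm above the table when up, moving down with the bolt. z up, x square into the cabinet, y left along its front. The wide door's grey cover hides it from front and above until that door is opened.

How it is judged:
By the outcome, as a careful person would: the job done as asked, in the order asked, and still so for the second after the job is handed in, with the robot touching nothing.
It also fails if it takes over 45 s, if anything falls off the work surface, if the arm or the gripper's body presses on something with over 40 N, if the wrist force passes 120 N, or if a joint passes its speed limit or range.

ROBOT

A 6-joint arm with a two-finger parallel gripper is mounted at the origin on the work surface. World frame = base frame: x ahead of the robot, y to its left, z up, the work surface at z = 0. Lengths are in m, angles in degrees, forces in N, time in s.
With the tool pointing down it reaches from about 0.375 to 0.975 m from the base axis. Payload 3.8 kg.
Tool frame: the origin (TCP) lies between the finger pads; the fingertips stand 25 mm ahead of it and the grasp point (between the pads) lies 6 mm ahead of it; z points along the fingers, y is the line along which they close (so a half turn about z gives the same grasp; the last joint's range is limited). The gripper opens to 88 mm and grips with 3 to 60 N. Pads are 18 mm wide; open, the fingers measure 123 mm over their backs; the gripper's body (75 mm by 187 mm) begins 45 mm behind the grasp point.
Start: joints at [74.49, 15.12, 91.902, -0, 72.978, -2.114], TCP at [0.156, 0.657, 0.264] pointing down, gripper open.
Joint ranges: [-150.88, 150.88], [-54.13, 125.18], [17.81, 147.31], [-75.09, 255.09], [0, 152.58], [-146.25, 146.25]. Speed limits (degrees/s): [147.25, 147.25, 180, 180, 180, 180].

INTERFACE

Orientations are given as a 3x3 rotation matrix whose columns are the frame's x, y, z axes.
In Python, from workcell import r, imaging, close_job, spotter gives the robot as it stands. The module is installed in compiled form; this text tells all that it offers.
- The arm moves only by the tool apply_moves, never from a script. Its argument "increments" is a list that holds one entry, the list of rows, each a list of 4 numbers: the shift along the tool's x, y, z scaled (see below), then the turn about the tool's z scaled (see below). In form: [[[x, y, z, spin], ...]]. A call has 1 to 8 rows; each row is the pose to reach, as a shift and turn from the pose commanded when the call began, along the tool's axes at that moment; what a row does not reach only later rows make up. The controller multiplies each number of a shift by 200 mm and each number of a turn by 60 degrees. A row lasts 1/8 s, in which the tool goes at most 62.5 mm and 10.7 degrees, less where a joint would pass 70% of its speed; a pose out of reach is approached as far as the arm can. A call with a number of a shift or a turn outside -1 to 1 is refused whole. A call with a gripper value outside its range is refused whole. "jaw" is the opening in per cent of the stroke, from 0 (shut) to 100 (fully open), set as the call begins (left out, the last holds). The fingers move at their own pace and stop on an object; "force" is the grip in N (left out, the last holds). Time passes only in rows, so rows that repeat a pose let the fingers close. It gives the time, the measured TCP pose, the force, the opening and the grip force at its end, in the units of the state.
- r.state(): the state, without advancing time (a new reading comes with each control period).
- imaging.capture(name): name is "scene" or "top" or "wrist"; returns a dict with "image" (384x512x3 uint8, red, green, blue), "K" (3x3 intrinsics, pixels), "cam_to_world" (4x4, takes a point from camera to world coordinates); the wrist camera has in their place "tool_from_camera" (4x4, takes a point from camera to tool coordinates, whose origin is the TCP and whose axes are the flange's). Camera axes: x right, y up, looking along -z (the intrinsics and any distortion apply to the point x, -y, -z); pixel columns grow to the right and rows downward; lengths in m; the calibration is good to about 2 mm. The wrist camera is an equidistant fisheye: a pixel r from the principal point sees the ray r / f radians off the axis. A picture is of the moment at which its call begins: read the wrist's pose just before it. There is no depth.
- close_job(): hands the job in; it is judged then, once.
Trained networks look in a picture, given as the dict that the camera call returned (one of the last four; its "shot" number tells which), for a name from the list of things; names that differ only in an ending like _2 or _b are one class to them, and where a whole thing is asked for, a point or a joint stands for the part that bears it (a point fixed in the world has none). Each returns a list of dicts, best first, with "p" (0 to 1); they miss things now and then, are a little off and sometimes report something else, mostly with a low value. They report only what shows in the picture. A call takes as long as a camera call.
- spotter.regions_of(picture, query): "mask" (384x512 bool, what is visible of it).
- spotter.tip_of(picture, query): "location" ([x, y, z] in m, in world coordinates, good to about 4 mm: a listed point, or the origin of a listed thing).
The state is a dict: "time_s": time; "joint_pos": joint angles; "joint_vel": joint speeds; "tau": joint torques, N m; "position": TCP position; "orientation": TCP orientation; "ft_force": force on the tool from outside, world axes, zero at the start; "torque": the same for the moment, N m; "width": opening from 0.0 (shut) to 1.0 (fully open); "finger_force": force on a finger pad.
Only numpy, scipy, OpenCV 4.12 (cv2) and the standard library are available. Lean on these libraries where they do the work, as an engineer would, in place of code of your own. Each camera call takes 0.05 s, during which the arm holds its last target. There are 200 camera calls.

## Working session

There is one attempt and no reset: what is moved stays moved. The work goes in short steps, Python scripts to look and compute and a tool call to move; the robot and the scene stay as the last step left them, time stands still between calls to the robot, and variables do not carry over. Pictures are saved under pics/ and viewed, at most 10 in all, crops included, and the job is handed in when it is done.

Besides the shell and the picture viewer there is one more tool, called after "Call:" as name(argument=value, ...) on one line, values as JSON. apply_moves: Moves the arm, as the interface text tells. Its arguments: {"type":"object","properties":{"increments":{"type":"array"},"jaw":{"type":"number"},"force":{"type":"number"}},"required":["increments"]}

```bash
mkdir -p pics
python3 - <<'E'
from workcell import r, imaging, spotter
import cv2,numpy as np
np.set_printoptions(precision=4,suppress=True)
s=r.state();print(s['time_s'],s['position']);print(np.array(s['orientation']))
ims=[]
for c in ('scene','top'):
    p=imaging.capture(c);ims.append(p['image'])
    print(c,np.array(p['cam_to_world'])[:3])
    for q in ('active_handle','bolt_tab','active_door'):
        for d in spotter.tip_of(p,q)[:2]: print(c,q,d['p'],d['location'],d.keys())
cv2.imwrite('pics/a.png',cv2.cvtColor(np.hstack([cv2.resize(i,(400,300)) for i in ims]),cv2.COLOR_RGB2BGR))
E
```

```text
0.0 [0.1562 0.656  0.2624]
[[-0.9728  0.2316 -0.0006]
 [ 0.2316  0.9728 -0.0021]
 [ 0.0001 -0.0022 -1.    ]]
scene [[ 0.9558  0.2823 -0.0821  0.4838]
 [-0.294   0.9136 -0.2809 -0.3526]
 [-0.0043  0.2926  0.9562  1.1638]]
scene active_handle 0.72 [0.5589, -0.1899, 0.2171] dict_keys(['location', 'p'])
scene bolt_tab 0.59 [0.593, -0.1082, 0.2235] dict_keys(['location', 'p'])Traceback (most recent call last):
  File "<stdin>", line 10, in <module>
ValueError: it knows: active_handle, bolt_tab
```

Run:
```python
from workcell import r, imaging, spotter
import cv2,numpy as np
np.set_printoptions(precision=4,suppress=True)
ims=[]
for c in ('scene','top'):
    p=imaging.capture(c);im=p['image'].copy()
    M=np.array(p['cam_to_world']);K=np.array(p['K']);print(c,M[:3],K)
    for q in ('active_handle','bolt_tab'):
        for d in spotter.tip_of(p,q)[:2]:
            print(c,q,d['p'],d['location'])
            v=M[:3,:3].T@(np.array(d['location'])-M[:3,3]);v=K@[v[0],-v[1],-v[2]];u=v[:2]/v[2];print(u)
    for q in ('active_door','flush_bolt'):
        for d in spotter.regions_of(p,q)[:1]:
            ys,xs=np.nonzero(d['mask']);print(q,d['p'],xs.min(),xs.max(),ys.min(),ys.max())
    ims.append(im)
    cv2.imwrite(f'pics/{c}0.png',cv2.resize(im,(800,600))[:,:,::-1])
```

```text
scene [[ 0.9558  0.2823 -0.0821  0.4838]
 [-0.294   0.9136 -0.2809 -0.3526]
 [-0.0043  0.2926  0.9562  1.1638]] [[443.8457   0.     264.248 ]
 [  0.     443.8457 185.9037]
 [  0.       0.       1.    ]]
scene active_handle 0.67 [0.5592, -0.1899, 0.2224]
[277.4501 235.098 ]
scene bolt_tab 0.5 [0.5925, -0.1091, 0.2241]
[280.7969 195.8232]
active_door 0.56 271 301 186 288
top [[ 0.0127  0.9899 -0.1409  0.4564]
 [-0.9998  0.0103 -0.0177 -0.0455]
 [-0.0161  0.1411  0.9899  1.0942]] [[474.2557   0.     256.1271]
 [  0.     474.2557 196.9195]
 [  0.       0.       1.    ]]
top active_handle 0.83 [0.5557, -0.1856, 0.2211]
[340.2619 211.1378]
top bolt_tab 0.36 [0.592, -0.1038, 0.2267]
[296.1267 190.7981]
active_door 0.68 286 403 180 218
```

View pics/scene0.png

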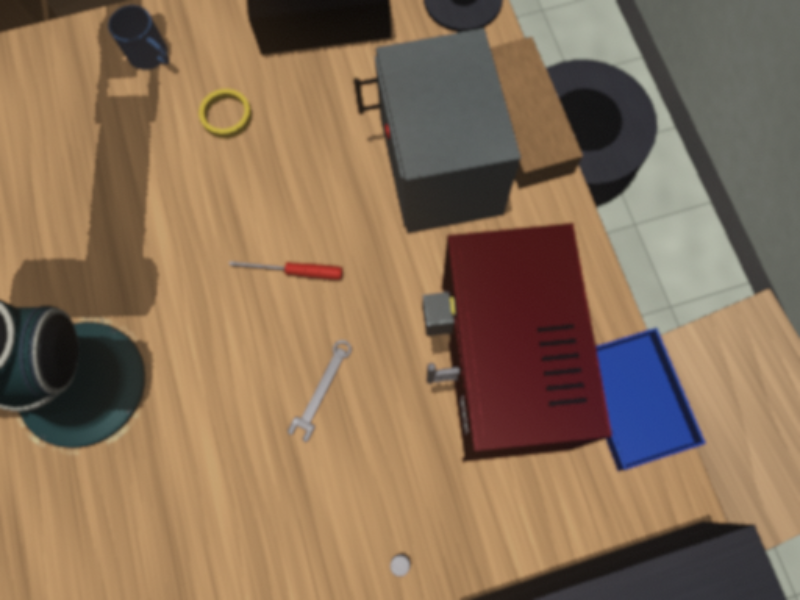

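View pics/top0.png

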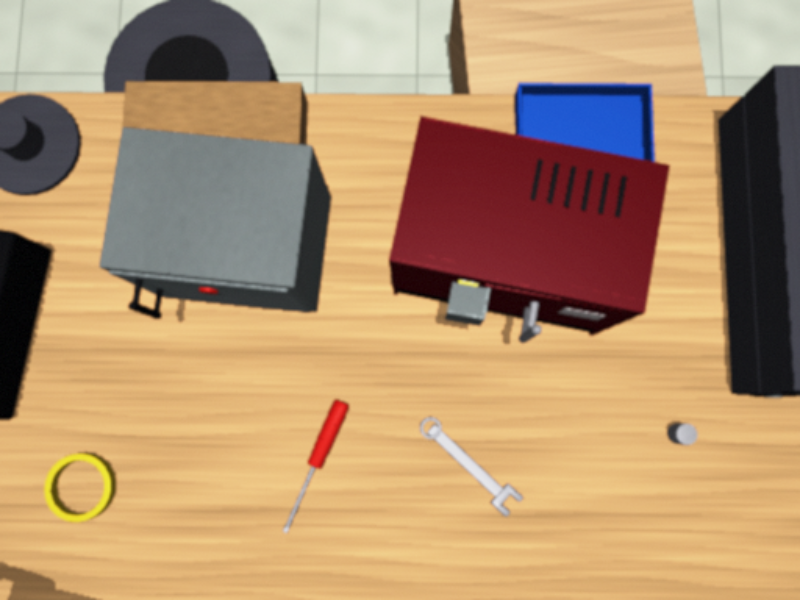

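The top view shows the cabinet front running from about (391,262) to (643,312), with the bar handle at (533,320) and the grey cover at (468,300). A bit of yellow shows behind the cover. The network's points fit this. Next I'll work out the cabinet frame.

```bash
cat > h.py <<'E'
import numpy as np, cv2
from workcell import r, imaging, spotter
np.set_printoptions(precision=4,suppress=True)
def ray(p,uv,z):
    M=np.array(p['cam_to_world']);d=np.linalg.inv(p['K'])@[*uv,1];d=M[:3,:3]@[d[0],-d[1],-d[2]]
    return M[:3,3]+d*(z-M[2,3])/d[2]
def head(R): return np.degrees(np.arctan2(R[1,1],R[0,1]))
def go(targets):  # targets: list of (x,y,z TCP, heading deg of tool y)
    s=r.state();R=np.array(s['orientation']);P=np.array(s['position']);h=head(R)
    print('t',s['time_s'],'P',P,'h',h,'F',np.array(s['ft_force']),'w',s['width'],s['finger_force'],'q',np.array(s['joint_pos']))
    for x,y,z,hd in targets:
        d=R.T@(np.array([x,y,z])-P)/.2; print(np.round(np.r_[d,-((hd-h+180)%360-180)/60],3).tolist())
E
python3 - <<'E'
from h import *
p=imaging.capture('top');s=.64
a=ray(p,(391*s,262*s),.25);b=ray(p,(643*s,312*s),.25);c=ray(p,(421*s,118*s),.25);e=ray(p,(667*s,166*s),.25)
print(a,b,c,e,np.linalg.norm(a-b),np.linalg.norm(a-c))
for u in ((a-b),(c-e)): print(np.degrees(np.arctan2(u[1],u[0])))
for u in ((c-a),(e-b)): print(np.degrees(np.arctan2(u[1],u[0])))
E
```

```text
[ 0.63  -0.019  0.25 ] [ 0.5744 -0.3082  0.25  ] [ 0.8055 -0.0523  0.25  ] [ 0.7481 -0.342   0.25  ] 0.2944526797970732 0.1786357340738405
79.12443995317214
78.79104770451117
-10.739513551756941
-11.026650781881514
```

Call:
apply_moves(increments=[[[-0.2,-0.24,-0.23,0.17],[-0.4,-0.48,-0.23,0.34],[-0.6,-0.72,-0.23,0.5],[-0.75,-0.92,-0.23,0.67],[-0.75,-0.92,-0.23,0.84],[-0.75,-0.92,-0.23,0.9],[-0.75,-0.92,-0.23,0.9]]], jaw=45, force=25)

```text
time_s: 1.58
position: [0.2598, 0.4427, 0.31]
orientation: [[-0.385, 0.923, 0.0], [0.923, 0.385, 0.001], [0.0, 0.001, -1.0]]
ft_force: [-0.3, -0.1, 0.0]
width: 0.451
finger_force: 0.0
```

```bash
python3 -c "
from h import *
go([(.36,.24,.31,-30),(.557,-.188,.31,-101)])"
```

```text
t 1.575 P [0.2598 0.4427 0.31  ] h 22.616593762647188 F [-0.2889 -0.0742  0.0285] w 0.45076408002802903 0.0 q [ 56.8069  -4.124  108.0036   0.0005  76.0847  34.1902]
[-1.128, 0.073, -0.0, 0.877]
[-3.482, 0.159, -0.001, 2.06]
```

Call:
apply_moves(increments=[[[-0.25,0.02,0,0.17],[-0.5,0.04,0,0.34],[-0.75,0.06,0,0.5],[-0.95,0.07,0,0.67],[-0.95,0.07,0,0.84],[-0.95,0.07,0,0.9],[-0.95,0.07,0,0.9]]])

```text
time_s: 2.45
position: [0.3457, 0.2729, 0.3098]
orientation: [[0.519, 0.855, 0.0], [0.855, -0.519, 0.0], [0.0, 0.0, -1.0]]
ft_force: [0.2, 0.1, 0.3]
width: 0.452
finger_force: 0.0
```

```bash
python3 -c "
from h import *
go([(.44,.06,.31,-85),(.557,-.188,.31,-101)])"
```

```text
t 2.45 P [0.3457 0.2729 0.3098] h -31.291871230023784 F [0.2468 0.0669 0.3112] w 0.45194816318986075 0.0 q [ 35.05   -12.6656 115.412   -0.0014  77.2504  66.3422]
[-0.665, 0.956, -0.001, 0.895]
[-1.42, 2.1, -0.001, 1.162]
```

Call:
apply_moves(increments=[[[-0.16,0.22,0,0.17],[-0.32,0.46,0,0.34],[-0.48,0.7,0,0.51],[-0.67,0.97,0,0.68],[-0.67,0.97,0,0.85],[-0.67,0.97,0,1.0],[-0.67,0.97,0,1.0]]])

```text
time_s: 3.32
position: [0.4415, 0.0574, 0.3097]
orientation: [[1.0, -0.021, -0.0], [-0.021, -1.0, 0.0], [-0.0, -0.0, -1.0]]
ft_force: [-0.4, -0.3, -0.1]
width: 0.452
finger_force: 0.0
```

```bash
python3 -c "
from h import *
go([(.557,-.188,.31,-101)])"
```

```text
t 3.325 P [0.4415 0.0574 0.3097] h -91.21313403890167 F [-0.3911 -0.2571 -0.076 ] w 0.45165272595607214 0.0 q [  4.1979 -12.0695 114.9473   0.0012  77.1334  95.4108]
[0.603, 1.214, -0.002, 0.163]
```

Call:
apply_moves(increments=[[[0.15,0.25,0,0.1],[0.3,0.5,0,0.16],[0.45,0.75,0,0.16],[0.6,1.0,0,0.16],[0.6,1.0,0,0.16]]])

```text
time_s: 3.95
position: [0.5578, -0.1479, 0.3088]
orientation: [[0.982, -0.189, -0.001], [-0.189, -0.982, -0.0], [-0.001, 0.001, -1.0]]
ft_force: [-1.1, 0.5, -0.7]
width: 0.45
finger_force: 0.0
```

Run:
```python
from h import *
s=r.state();p=imaging.capture('wrist')
for d in spotter.tip_of(p,'active_handle')[:2]: print('w',d)
for d in spotter.tip_of(p,'bolt_tab')[:2]: print('w',d)
cv2.imwrite('pics/w1.png',p['image'][:,:,::-1])
q=imaging.capture('top')
for d in spotter.tip_of(q,'active_handle')[:2]: print('t',d)
go([(.557,-.188,.31,-101),(.557,-.188,.231,-101)])
```

```text
w {'location': [0.553, -0.1904, 0.2194], 'p': 0.56}
t 4.2 P [ 0.556  -0.1439  0.3098] h -100.82662784926204 F [ 0.7155  0.458  -0.1727] w 0.4495502936979709 0.0 q [-17.0058   2.7752 101.2008   0.0191  76.0365  83.8162]
[0.046, 0.216, -0.001, 0.003]
[0.046, 0.216, 0.394, 0.003]
```

View pics/w1.png

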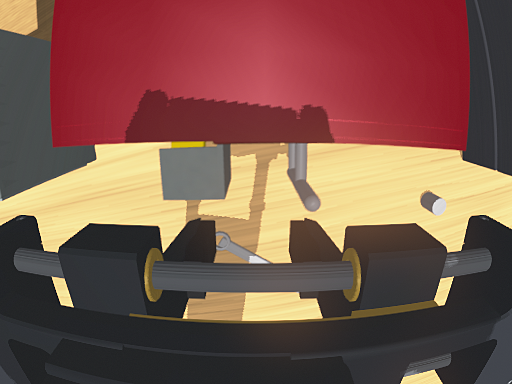

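The wrist view shows the bar's top at about (312,203), the cover at (195,172) and a strip of yellow at (188,144). This agrees with the handle at (0.556, -0.188). Next I'll move over it and descend.

Call:
apply_moves(increments=[[[0.04,0.22,0,0],[0.04,0.22,0,0],[0.04,0.22,0.2,0],[0.04,0.22,0.39,0],[0.04,0.22,0.39,0],[0.04,0.22,0.39,0]]])

```text
time_s: 4.95
position: [0.5566, -0.1894, 0.2333]
orientation: [[0.982, -0.19, 0.002], [-0.19, -0.982, -0.0], [0.002, 0.0, -1.0]]
ft_force: [0.9, -0.6, -0.3]
width: 0.448
finger_force: 0.0
```

Call:
apply_moves(increments=[[[0,0,0,0],[0,0,0,0],[0,0,0,0],[0,0,0,0]]], jaw=0, force=25)

```text
time_s: 5.45
position: [0.5564, -0.1898, 0.2327]
orientation: [[0.982, -0.191, 0.001], [-0.191, -0.982, 0.001], [0.001, -0.001, -1.0]]
ft_force: [-0.7, 2.6, 6.0]
width: 0.125
finger_force: 25.0
```

Run:
```python
from h import *
s=r.state();P=np.array(s['position']);h0=head(np.array(s['orientation']))
print(s['finger_force'],s['width'])
X=np.array([.982,-.19]);Y=np.array([.19,.982])
H=P[:2]+.04*X-.112*Y;print(H)
T=[]
for a in range(0,96,6):
    t=np.radians(a);c,n=np.cos(t),np.sin(t)
    T.append((*(H+np.array([[c,-n],[n,c]])@(P[:2]-H)),P[2],h0+a))
go(T)
```

```text
24.996449360623956 0.12496407312327686
[ 0.5744 -0.3073]
t 5.45 P [ 0.5564 -0.1898  0.2327] h -101.00604788516019 F [-0.7318  2.6427  5.97  ] w 0.12496407312327686 24.996449360623956 q [-21.2952   6.962  104.8925   0.0711  68.1     79.6843]
[0.0, 0.0, 0.0, -0.0]
[-0.057, 0.024, -0.0, -0.1]
[-0.112, 0.054, -0.0, -0.2]
[-0.163, 0.089, -0.0, -0.3]
[-0.21, 0.13, -0.0, -0.4]
[-0.253, 0.175, -0.0, -0.5]
[-0.291, 0.225, -0.001, -0.6]
[-0.323, 0.278, -0.001, -0.7]
[-0.35, 0.334, -0.001, -0.8]
[-0.37, 0.393, -0.001, -0.9]
[-0.385, 0.454, -0.001, -1.0]
[-0.393, 0.515, -0.001, -1.1]
[-0.394, 0.578, -0.001, -1.2]
[-0.389, 0.64, -0.001, -1.3]
[-0.377, 0.701, -0.001, -1.4]
[-0.359, 0.761, -0.001, -1.5]
```

Call:
apply_moves(increments=[[[-0.057,0.024,0,-0.1],[-0.112,0.054,0,-0.2],[-0.163,0.089,0,-0.3],[-0.21,0.13,0,-0.4],[-0.253,0.175,0,-0.5],[-0.291,0.225,0,-0.6],[-0.323,0.278,0,-0.7],[-0.323,0.278,0,-0.7]]])

```text
time_s: 6.45
position: [0.4818, -0.2332, 0.2327]
orientation: [[0.858, 0.513, 0.001], [0.513, -0.858, -0.001], [-0.0, 0.001, -1.0]]
ft_force: [-1.9, 0.7, 5.5]
width: 0.125
finger_force: 25.0
```

Run:
```python
from h import *
H=np.array([.5744,-.3073]);Rv=np.array([.5564,-.1898])-H
T=[]
for a in range(42,96,6):
    t=np.radians(a);c,n=np.cos(t),np.sin(t)
    T.append((*(H+np.array([[c,-n],[n,c]])@Rv),.2327,-101+a))
go(T)
```

```text
t 6.45 P [ 0.4818 -0.2332  0.2327] h -59.11145886470658 F [-1.9223  0.6896  5.4853] w 0.12473034614352241 25.00431379303336 q [-28.4738   1.2184 111.0396  -0.0426  67.6771  30.6538]
[0.006, -0.004, -0.0, -0.002]
[-0.052, 0.02, -0.0, -0.102]
[-0.106, 0.05, -0.0, -0.202]
[-0.157, 0.086, -0.0, -0.302]
[-0.204, 0.127, -0.0, -0.402]
[-0.247, 0.172, -0.0, -0.502]
[-0.285, 0.222, 0.0, -0.602]
[-0.317, 0.275, 0.0, -0.702]
[-0.343, 0.331, 0.0, -0.802]
```

Call:
apply_moves(increments=[[[-0.057,0.024,0,-0.1],[-0.112,0.054,0,-0.2],[-0.163,0.089,0,-0.3],[-0.21,0.13,0,-0.4],[-0.253,0.175,0,-0.5],[-0.291,0.225,0,-0.6],[-0.323,0.278,0,-0.7],[-0.347,0.331,0,-0.8]]])

```text
time_s: 7.45
position: [0.4578, -0.3252, 0.2327]
orientation: [[0.19, 0.982, 0.002], [0.982, -0.19, -0.001], [-0.0, 0.002, -1.0]]
ft_force: [1.6, 1.3, 4.4]
width: 0.128
finger_force: 25.0
```

Call:
apply_moves(increments=[[[0,0,0,0],[0,0,0,0],[0,0,0,0],[0,0,-0.2,0],[0,0,-0.4,0],[0,0,-0.4,0],[0,0,-0.4,0]]], jaw=40)

```text
time_s: 8.32
position: [0.4562, -0.3245, 0.3109]
orientation: [[0.191, 0.982, -0.001], [0.982, -0.191, 0.001], [0.0, -0.001, -1.0]]
ft_force: [-1.0, 1.3, -0.6]
width: 0.401
finger_force: 0.0
```

Run:
```python
from h import *
go([(.594,-.108,.31,-101),(.594,-.108,.31,79)])
for c in ('scene','top'):
    p=imaging.capture(c)
    for q in ('active_handle','bolt_tab'):
        for d in spotter.tip_of(p,q)[:2]: print(c,q,d)
    cv2.imwrite(f'pics/{c}2.png',p['image'][:,:,::-1])
```

```text
t 8.325 P [ 0.4562 -0.3245  0.3109] h -11.011884993472224 F [-1.0142  1.3018 -0.5948] w 0.4011001362384062 0.0 q [-37.9674   1.156  102.7591  -0.0015  76.1371 -26.9552]
[1.194, 0.469, 0.005, 1.5]
[1.194, 0.469, 0.005, -1.5]
scene bolt_tab {'location': [0.5933, -0.1082, 0.2235], 'p': 0.59}
top active_handle {'location': [0.4609, -0.3269, 0.2201], 'p': 0.78}
top bolt_tab {'location': [0.5944, -0.108, 0.2269], 'p': 0.58}
```

View pics/scene2.png

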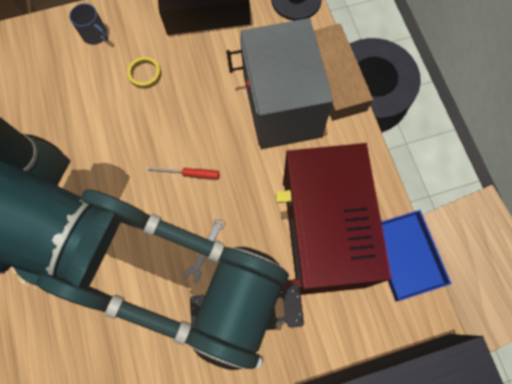

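The scene view shows the yellow tab exposed at (284,197). The door stands open under the arm, and the top camera puts its handle at (0.461, -0.327), which is about 90°.

Call:
apply_moves(increments=[[[0.2,0.08,-0.05,0.17],[0.4,0.16,-0.05,0.34],[0.6,0.24,-0.05,0.5],[0.8,0.32,-0.05,0.67],[1.0,0.4,-0.05,0.84],[1.0,0.4,-0.05,1.0],[1.0,0.4,-0.05,1.0]]], jaw=0)

```text
time_s: 9.5
position: [0.5733, -0.1433, 0.321]
orientation: [[0.945, 0.328, -0.001], [0.328, -0.945, 0.0], [-0.001, -0.001, -1.0]]
ft_force: [-0.5, 0.3, 0.4]
width: 0.003
finger_force: 0.0
```

```bash
python3 -c "
from h import *
go([(.594,-.108,.3,-101),(.594,-.108,.26,-101)])"
```

```text
t 9.5 P [ 0.5733 -0.1433  0.321 ] h -70.82838716601873 F [-0.4755  0.2646  0.4262] w 0.002759395690196793 0.0 q [-16.4398   4.3424  98.379   -0.0097  77.3449  54.3907]
[0.156, -0.132, 0.105, 0.503]
[0.156, -0.132, 0.305, 0.503]
```

Call:
apply_moves(increments=[[[0.155,-0.13,0.1,0.17],[0.155,-0.13,0.1,0.34],[0.155,-0.13,0.1,0.5],[0.155,-0.13,0.2,0.5],[0.155,-0.13,0.3,0.5],[0.155,-0.13,0.3,0.5],[0.155,-0.13,0.3,0.5]]])

```text
time_s: 10.38
position: [0.5939, -0.1093, 0.2612]
orientation: [[0.982, -0.19, -0.001], [-0.19, -0.982, 0.0], [-0.001, -0.0, -1.0]]
ft_force: [0.6, -0.4, 0.0]
width: 0.004
finger_force: 0.0
```

Run:
```python
from h import *
go([(.594,-.108,.227,-101)])
p=imaging.capture('wrist')
for d in spotter.tip_of(p,'bolt_tab')[:2]: print(d)
cv2.imwrite('pics/w3.png',p['image'][:,:,::-1])
```

```text
t 10.375 P [ 0.5939 -0.1093  0.2612] h -100.9447430461384 F [ 0.5896 -0.4229  0.0444] w 0.004146862314926733 0.0 q [-12.7877   7.6024 101.0914   0.0006  71.3539  88.1568]
[-0.001, -0.006, 0.171, 0.001]
{'location': [0.5912, -0.1081, 0.2247], 'p': 0.93}
```

View pics/w3.png

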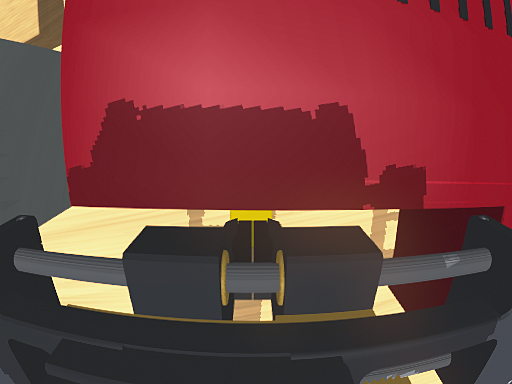

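The wrist view shows the yellow tab at (250,215), centred behind the closed fingertips. Now I'll push it down.

Call:
apply_moves(increments=[[[0,0,0.04,0],[0,0,0.07,0],[0,0,0.1,0],[0,0,0.125,0],[0,0,0.145,0],[0,0,0.16,0],[0,0,0.165,0],[0,0,0.165,0]]])

```text
time_s: 11.48
position: [0.5943, -0.1092, 0.2286]
orientation: [[0.982, -0.191, 0.0], [-0.191, -0.982, -0.0], [0.0, -0.0, -1.0]]
ft_force: [2.4, -0.2, 2.3]
width: 0.006
finger_force: 1.0
```

Call:
apply_moves(increments=[[[0,0,0.007,0],[0,0,0.014,0],[0,0,0.014,0]]])

```text
time_s: 11.85
position: [0.5944, -0.1092, 0.2283]
orientation: [[0.982, -0.191, 0.001], [-0.191, -0.982, -0.0], [0.001, 0.0, -1.0]]
ft_force: [-2.6, 1.2, 12.9]
width: 0.006
finger_force: 5.9
```

```bash
python3 -c "
from h import *
go([])"
```

```text
t 11.85 P [ 0.5944 -0.1092  0.2283] h -100.99256959313517 F [-2.6389  1.1717 12.949 ] w 0.005964080269750945 5.903386611607857 q [-12.7722   8.8975 103.1736  -0.0034  67.8471  88.2216]
```

The fingers have reached the end stop: the tip is at 0.203 and the force has risen to 13 N. I'll lift off, back away and check.

Call:
apply_moves(increments=[[[0,0,-0.2,0],[0,0,-0.4,0],[0,-0.2,-0.5,0],[0,-0.5,-0.5,0],[-0.2,-0.8,-0.5,0],[-0.3,-1.0,-0.5,0],[-0.3,-1.0,-0.5,0],[-0.3,-1.0,-0.5,0]]])

```text
time_s: 12.85
position: [0.5729, 0.0984, 0.3252]
orientation: [[0.982, -0.19, -0.001], [-0.19, -0.982, -0.001], [-0.001, 0.001, -1.0]]
ft_force: [0.1, 0.7, 0.3]
width: 0.005
finger_force: 0.0
```

Run:
```python
from h import *
go([]);im=[]
for c in ('scene','top'):
    p=imaging.capture(c)
    for q in ('active_handle','bolt_tab'):
        for d in spotter.tip_of(p,q)[:1]: print(c,q,d)
    im.append(cv2.resize(p['image'],(400,300)))
cv2.imwrite('pics/end.png',np.hstack(im)[:,:,::-1])
```

```text
t 12.85 P [0.5729 0.0984 0.3252] h -100.94977245731154 F [0.0597 0.6962 0.3002] w 0.005390136164683349 0.0 q [  7.3088   3.1898  99.1675  -0.0439  77.7274 108.268 ]
scene bolt_tab {'location': [0.5941, -0.1115, 0.2038], 'p': 0.53}
top active_handle {'location': [0.4585, -0.3249, 0.2183], 'p': 0.96}
top bolt_tab {'location': [0.5955, -0.1085, 0.2057], 'p': 0.65}
```

View pics/end.png

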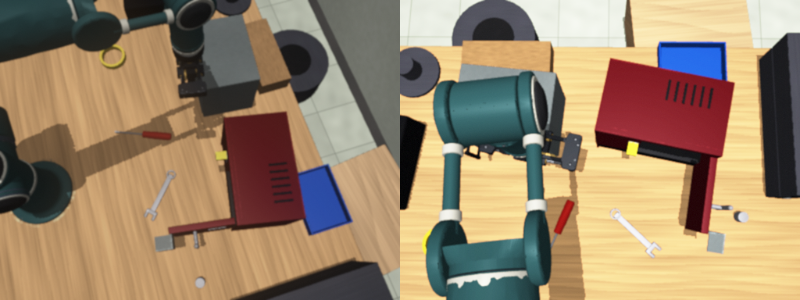

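The door stands open at about 90° (right panel, about (705,195)). The tab is down at about 0.204 m, and the arm is clear.

```bash
python3 -c "
from workcell import close_job
print(close_job())"
```

```text
the job is handed in; nothing more can be done
None
```

The wide door stands open at about 90°, the flush bolt's tab is pushed down to its end stop (about 22 mm), the arm is clear, and the job was handed in at about 13 s.

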